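Change the feed of a circle-scribing machine through its slotted gate

TASK

On the gearbox of the circle-scribing machine, push the feed lever with your fingertips out of its middle parking slot and fully home into the corner slot beside which the upright T-shaped brass marker stands, without entering any of the other three corner slots and without forcing the lever. Do not pick anything up: leave the marker and everything else around it where it stands.

Things in the scene. Friction and masses are not known exactly. Their poses are not given: they have to be found in the camera images.
- knob (a point): Centre of the black ball knob (32 mm diameter) on the feed lever, a steel rod of 12 mm diameter. In the frame of gate it lies about at x = 0, y = 0 in the crossbar's middle, x = 0, y = +-53 mm at the crossbar's ends, x = +-46, y = +-51 mm fully home in a corner slot. It stands 185 mm above the table when upright, 170 mm in a corner slot. Slots give it about 5 mm of play each way.
- gate (a point): Middle of the top face of the slotted plate (124 by 170 mm, 100 mm above the table) on the gearbox. x: far, towards the turntable; y: left; z: up. The 17 mm slots: a crossbar along y at x = 0; a left and a right leg at y = +-28 mm, each running far (+x) and near (-x) to a corner slot; and a middle parking leg (y = 0) running only near (-x), in which the lever starts.
- machine: The machine, fixed: green gearbox 200 by 250 mm (top 92 mm high) on a 220 by 270 mm foot; on its far side a turntable (184 mm diameter, 51 mm high, centre 215 mm beyond the gearbox's) with a copper disc and a scribing arm (102 mm high) on the left. Origin under the gearbox's centre at table height, axes as those of gate.
- pivot (a point): Point inside the gearbox, 85 mm below gate, about which the lever tilts every way; the knob's centre is 170 mm from it. The lever stays where it is left (about 1.5 N at the knob moves it) and is stopped by the slot edges and ends.
- fore_aft (a joint): Tilt of the lever along the gate's x, rad: 0 in the crossbar, +0.275 fully home in a far slot, -0.275 fully home in a near slot (the parking slot included).
- sideways (a joint): Tilt of the lever along the gate's y, rad: 0 at the middle, +0.32 at the left leg, -0.32 at the right leg.
- marker: Loose T-shaped brass marker: round foot of 24 mm diameter, thin stem, bar 44 by 11 mm on top roughly along the gate's x, 36 mm tall. It stands on the gate plate, origin under its foot, about 36 mm in x and 68 mm in y (gate frame) from the gate's centre, outside the corner slot of the same signs. By the other three corner slots lie flat round brass discs (24 mm, 3 mm high).
- hammer: Loose hammer, 240 mm long, lying on the table to the right of the machine. Not to be moved.
- punch: Loose square steel punch, about 110 mm long and 10 mm thick, lying on the right edge of the gearbox's top. Not to be moved.
- cup: Loose copper cup, 84 mm wide, 85 mm tall, on the table to the left of the machine. Not to be moved.
- bottle: Loose green glass bottle, 60 mm wide, 180 mm tall, on the table to the right of the turntable. Not to be moved.
- stake: Loose steel stake (small anvil post) on a 110 mm square wooden block, 125 mm tall in all, on the left of the table. Not to be moved.
- jar: Loose amber glass jar, 70 mm wide, 75 mm tall, on the table left of the turntable. Not to be moved.
- bowl: Loose brass bowl, 130 mm wide, 45 mm tall, on the right of the table. Not to be moved.

How it is judged:
By the outcome, as a careful person would: the job done as asked, in the order asked, and still so for the second after the job is handed in, with the robot touching nothing.
It also fails if it takes over 45 s, if anything falls off the work surface, if the arm or the gripper's body presses on something with over 40 N, if the wrist force passes 120 N, or if a joint passes its speed limit or range.

ROBOT

A 6-joint arm with a two-finger parallel gripper is mounted at the origin on the work surface. World frame = base frame: x ahead of the robot, y to its left, z up, the work surface at z = 0. Lengths are in m, angles in rad, forces in N, time in s.
With the tool pointing down it reaches from about 0.375 to 0.9 m from the base axis. Payload 3.1 kg.
Tool frame: the origin (TCP) lies at the very end of the fingers, on their centre line; the grasp point (between the pads) lies 19 mm behind it; z points along the fingers, y is the direction in which the jaws open and shut (so a half turn about z gives the same grasp; the last joint's range is limited). The gripper opens to 85 mm and grips with 20 to 120 N. Pads are 22 mm wide; open, the fingers measure 114 mm over their backs; the gripper's body (76 mm by 85 mm) begins 54 mm behind the grasp point. The pads swing forward as they close: fully open they stand 13 mm farther back than shut.
Start: joints at [1.067, 0.527, 1.433, -0, 1.181, -0.178], TCP at [0.199, 0.592, 0.231] pointing down, gripper open.
Joint ranges: [-3.08, 3.08], [-0.75, 2.2], [0.22, 2.44], [-1.43, 4.57], [0, 2.65], [-2.85, 2.85]. Speed limits (rad/s): [2.79, 2.79, 3.14, 3.14, 3.14, 3.14].

INTERFACE

Orientations are given as a unit quaternion [x, y, z, w].
In Python, from station import * gives the robot as it stands.
- The arm moves only by the tool jog_arm, never from a script. Its argument "motion" is a list of rows, each a list of 5 numbers: the shift along the world's x, y, z in cm, then the turn about the world's z in degrees, then the closure in counts, from 0 (fully open) to 255 (shut). In form: [[tx, ty, tz, yaw, jaw], ...]. A call has 1 to 10 rows; each row shifts and turns the pose as measured when the row begins; what a row does not reach is not made up. A row lasts 1/12 s, in which the tool goes at most 41.7 mm and 7.16 degrees, less where a joint would pass 70% of its speed; a pose out of reach is approached as far as the arm can. A call with a gripper value outside its range is refused whole. The fingers move at their own pace and stop on an object; "squeeze" is the grip in N (left out, the last holds). Time passes only in rows, so rows that do not move let the fingers close. It gives the time, the measured TCP pose, the force and the opening at its end, in the units of the state.
- sense(): the state, without advancing time (a new reading comes with each control period).
- snapshot(name): name is "side" or "top"; returns a dict with "img" (400x640x3 uint8, red, green, blue), "depth" (400x640 float32, m along the optical axis (not along the pixel's ray), 0 where there is no reading), "intrinsics" (3x3 intrinsics, pixels), "eye" and "attitude" of the camera in the world. Camera axes: x right, y down, z forward; pixel columns grow to the right and rows downward; lengths in m; the calibration is good to about 2 mm. A picture is of the moment at which its call begins.
- sign_off(): hands the job in, once; it reports no verdict.
The state is a dict: "t": time; "q": joint angles; "qd": joint speeds; "tau": joint torques, N m; "tcp_pos": TCP position; "tool_rot": TCP orientation; "force": force on the tool from outside, world axes, zero at the start; "ft_torque": the same for the moment, N m; "finger_gap": opening from 0.0 (shut) to 1.0 (fully open).
Only numpy, scipy, OpenCV 4.12 (cv2) and the standard library are available. Lean on these libraries where they do the work, as an engineer would, in place of code of your own. Each camera call takes 0.05 s, during which the arm holds its last target.

## Working session

There is one attempt and no reset: what is moved stays moved. The work goes in short steps, Python scripts to look and compute and a tool call to move; the robot and the scene stay as the last step left them, time stands still between calls to the robot, and variables do not carry over. Pictures are saved under pics/ and viewed, and the job is handed in when it is done.

Besides the shell and the picture viewer there is one more tool, called as name([rows], argument=value, ...), one row to a line, values as JSON. jog_arm: Moves the arm, as the interface text tells. Its arguments: {"type":"object","properties":{"motion":{"type":"array","items":{"type":"array","items":{"type":"number"}}},"squeeze":{"type":"number"}},"required":["motion"]}

```bash
mkdir -p pics; ls; python3 - <<'E'
from station import *
import cv2,numpy as np,pickle
d={n:snapshot(n) for n in("top","side")}
pickle.dump(d,open("s0.pkl","wb"))
for n in d:
    cv2.imwrite(f"pics/{n}0.png",d[n]["img"][:,:,::-1]); print(n,d[n]["intrinsics"],d[n]["eye"],d[n]["attitude"])
print(sense())
E
```

```text
pics
top [[424.70576795   0.         318.42177802]
 [  0.         424.70576795 198.90957297]
 [  0.           0.           1.        ]] [ 0.40848859 -0.00801688  1.62842663] [-0.69856695  0.71307302 -0.04644318  0.03706914]
side [[403.10029019   0.         320.70694837]
 [  0.         403.10029019 206.13197458]
 [  0.           0.           1.        ]] [ 0.3556036  -1.04830834  0.99458464] [ 0.89764923 -0.09697743  0.05541582 -0.42632186]
{'t': 0.1, 'q': array([ 1.06750608e+00,  5.28361096e-01,  1.43376856e+00, -1.65384193e-05,
        1.18140945e+00, -1.78525990e-01]), 'qd': array([-1.14875009e-04, -6.75825066e-04, -2.97696002e-03, -4.34001365e-04,
        2.08832441e-03,  2.69217072e-05]), 'tau': array([ 5.89144111e-05, -4.43309784e+01, -1.78586787e+01, -2.05214515e-04,
        3.86926898e-03, -5.29112668e-06]), 'tcp_pos': array([0.19910526, 0.59175947, 0.2304407 ]), 'tool_rot': array([ 1.61666273e-01,  9.86845008e-01, -9.19774261e-04, -3.18184069e-04]), 'force': array([-0.18152112, -0.42583577,  0.33986281]), 'ft_torque': array([ 0.01652623,  0.02851474, -0.02881395]), 'finger_gap': 1.0012396080870354}
```

View pics/top0.png

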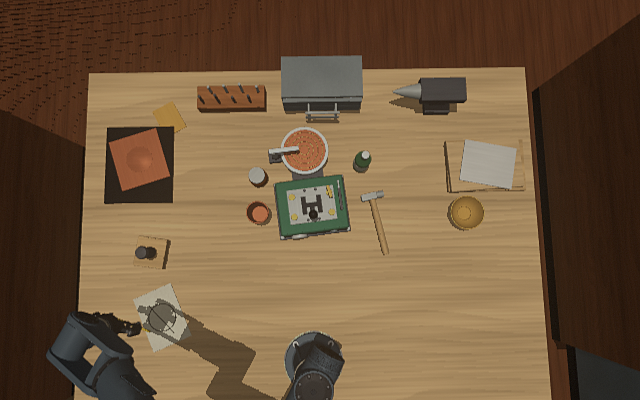

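View pics/side0.png

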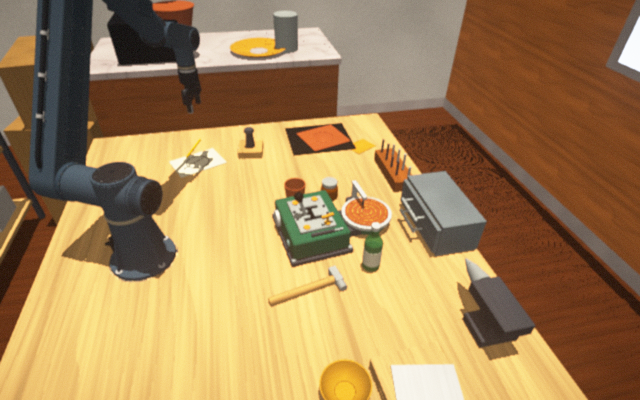

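```bash
python3 - <<'E'
import cv2,numpy as np,pickle
d=pickle.load(open("s0.pkl","rb"))
a=d["top"]["img"][165:250,265:360,::-1]; cv2.imwrite("pics/topc.png",cv2.resize(a,None,fx=7,fy=7,interpolation=cv2.INTER_CUBIC)[:600])
a=d["side"]["img"][175:270,265:365,::-1]; cv2.imwrite("pics/sidec.png",cv2.resize(a,None,fx=6,fy=6,interpolation=cv2.INTER_CUBIC))
E
```

```text
(no output)
```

View pics/topc.png

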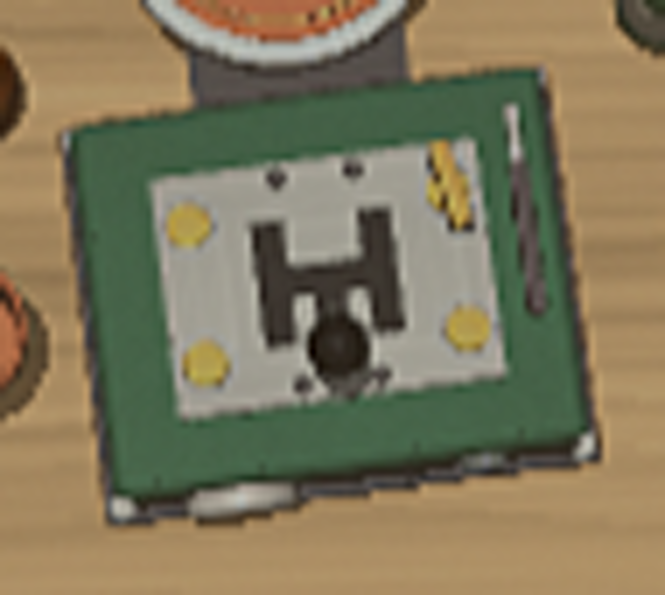

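View pics/sidec.png

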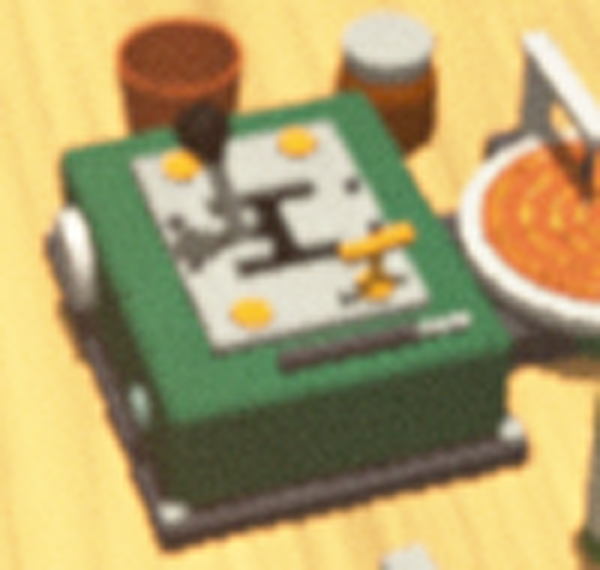

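The crops show the T marker at top-crop pixel (450,185). That is the far-right corner, so the target is far right, with knob at about (+46, −51) mm in the gate frame. The lever knob is at (338,345). Next I'll locate the gate.

```bash
cat > h.py <<'E'
import numpy as np,pickle
from scipy.spatial.transform import Rotation as R
def ray(c,u,v):
    K=c["intrinsics"];r=np.linalg.solve(K,[u,v,1.]);return R.from_quat(c["attitude"]).apply(r)
def atz(c,u,v,z):
    r=ray(c,u,v);e=np.array(c["eye"]);return e+r*(z-e[2])/r[2]
def proj(c,p):
    q=R.from_quat(c["attitude"]).inv().apply(np.array(p)-c["eye"]);k=c["intrinsics"]@q;return k[:2]/k[2]
E
python3 - <<'E'
from h import *
d=pickle.load(open("s0.pkl","rb"));c=d["top"];s=d["side"]
f=lambda u,v,z:atz(c,(u+.5)/7-.5+265,(v+.5)/7-.5+165,z)
fs=lambda u,v,z:atz(s,(u+.5)/6-.5+265,(v+.5)/6-.5+175,z)
P=np.array([f(*p,.1) for p in[(150,182),(474,138),(507,375),(180,418)]]) # FL FR NR NL
Ps=np.array([fs(*p,.1) for p in[(330,118),(430,300),(215,350),(133,158)]])
for Q in(P,Ps):
    m=Q.mean(0);x=(Q[0]+Q[1]-Q[2]-Q[3])/2;y=(Q[0]+Q[3]-Q[1]-Q[2])/2
    print(m,np.linalg.norm(x),np.linalg.norm(y),np.degrees(np.arctan2(x[1],x[0])),np.degrees(np.arctan2(-y[0],y[1])))
print("knob",f(338,345,.18),fs(205,130,.18))
v,u=np.mgrid[205:222,305:322]
dd=c["depth"][205:222,305:322]
print(np.round(dd,3))
E
```

```text
[ 0.57083756 -0.00449941  0.1       ] 0.12400499761961711 0.1697218876347457 6.436421358126064 6.511215828561075
[ 0.5723866  -0.00383707  0.1       ] 0.12485994952114524 0.17497540148211924 7.020491507701349 5.7423877736452775
knob [ 0.52916982 -0.00896478  0.18      ] [ 0.53145901 -0.0080992   0.18      ]
[[1.541 1.546 1.542 1.541 1.545 1.545 1.543 1.544 1.546 1.54  1.541 1.547
  1.542 1.541 1.541 1.543 1.549]
 [1.539 1.548 1.548 1.54  1.546 1.544 1.544 1.548 1.542 1.548 1.531 1.534
  1.53  1.542 1.547 1.546 1.544]
 [1.549 1.546 1.537 1.543 1.537 1.54  1.54  1.542 1.545 1.545 1.534 1.534
  1.54  1.54  1.544 1.55  1.549]
 [1.542 1.544 1.539 1.537 1.532 1.544 1.545 1.532 1.543 1.539 1.532 1.538
  1.541 1.539 1.545 1.541 1.542]
 [1.547 1.539 1.533 1.531 1.536 1.542 1.526 1.451 1.452 1.449 1.536 1.539
  1.534 1.537 1.543 1.545 1.543]
 [1.544 1.539 1.536 1.527 1.536 1.447 1.446 1.446 1.44  1.449 1.445 1.538
  1.535 1.547 1.543 1.54  1.541]
 [1.54  1.543 1.534 1.531 1.448 1.442 1.441 1.439 1.439 1.446 1.443 1.444
  1.536 1.544 1.54  1.541 1.543]
 [1.54  1.539 1.545 1.536 1.446 1.438 1.43
[... 328 characters left out ...]
 1.435 1.437 1.433 1.438
  1.45  1.527 1.528 1.535 1.529]
 [1.53  1.532 1.527 1.534 1.454 1.443 1.441 1.437 1.436 1.439 1.436 1.446
  1.528 1.531 1.529 1.53  1.531]
 [1.525 1.53  1.531 1.528 1.524 1.448 1.44  1.447 1.444 1.441 1.445 1.535
  1.539 1.531 1.533 1.528 1.535]
 [1.528 1.531 1.532 1.529 1.531 1.525 1.534 1.447 1.453 1.53  1.539 1.533
  1.532 1.529 1.528 1.528 1.537]
 [1.534 1.531 1.526 1.525 1.53  1.528 1.528 1.528 1.53  1.534 1.53  1.529
  1.53  1.536 1.526 1.53  1.527]
 [1.526 1.533 1.523 1.52  1.523 1.535 1.534 1.526 1.53  1.528 1.526 1.533
  1.53  1.529 1.529 1.54  1.534]
 [1.526 1.526 1.531 1.536 1.533 1.534 1.531 1.533 1.533 1.542 1.541 1.537
  1.543 1.534 1.546 1.539 1.538]]
```

jog_arm([
  [1.5, -3.2, 0.4, 4, 255],
  [1.5, -3.2, 0.4, 4, 255],
  [1.5, -3.2, 0.4, 4, 255],
  [1.5, -3.2, 0.4, 4, 255],
  [1.5, -3.2, 0.4, 4, 255],
  [1.5, -3.2, 0.4, 4, 255],
  [1.5, -3.2, 0.4, 1, 255],
  [1.5, -3.2, 0.4, 0, 255],
  [1.5, -3.2, 0, 0, 255],
  [1.5, -3.2, 0, 0, 255],
])

```text
t: 0.93
tcp_pos: [0.3474, 0.2627, 0.2589]
tool_rot: [-0.074, 0.997, -0.002, -0.002]
force: [1.0, 0.8, 0.2]
finger_gap: 0.0
```

jog_arm([
  [1.5, -3.2, 0, 0, 255],
  [1.5, -3.2, 0, 0, 255],
  [1.5, -3.2, 0, 0, 255],
  [1.5, -3.2, 0, 0, 255],
  [1.5, -3.2, 0, 0, 255],
  [1.5, -3.2, 0, 0, 255],
  [0, 0, 0, 0, 255],
  [0, 0, 0, 0, 255],
])

```text
t: 1.6
tcp_pos: [0.4418, 0.0537, 0.2583]
tool_rot: [-0.069, 0.998, -0.003, -0.002]
force: [-0.3, 0.5, -0.5]
finger_gap: 0.001
```

jog_arm([
  [2.0, -3.0, 0, -1.5, 255],
  [1.7, -3.0, 0, 0, 255],
  [0.8, -0.7, 0, 0, 255],
  [0, 0, 0, 0, 255],
  [0, 0, 0, 0, 255],
])

```text
t: 2.02
tcp_pos: [0.4849, -0.0116, 0.2569]
tool_rot: [-0.057, 0.998, -0.001, -0.005]
force: [-0.8, 0.1, -0.2]
finger_gap: -0.001
```

```bash
cat >> h.py <<'E'
G=np.array([.571,-.0042]);A=np.radians(6.4)
def g(p): 
    d=np.array(p[:2])-G; return np.array([np.cos(A)*d[0]+np.sin(A)*d[1],-np.sin(A)*d[0]+np.cos(A)*d[1]])*1000
def w(x,y):
    return G+np.array([np.cos(A)*x-np.sin(A)*y,np.sin(A)*x+np.cos(A)*y])/1000
E
cat > look.py <<'E'
from station import *
from h import *
import sys,cv2
n=sys.argv[1]
s=sense();y=R.from_quat(s["tool_rot"]).apply([0,1,0])
print(s["t"],s["tcp_pos"],"gate",g(s["tcp_pos"]),"yaw",np.degrees(np.arctan2(-y[0],y[1])),s["force"])
a=snapshot("top")["img"][165:250,265:360,::-1];b=snapshot("side")["img"][165:250,265:365,::-1]
cv2.imwrite(f"pics/{n}.png",cv2.resize(np.hstack([a,b]),None,fx=4,fy=4,interpolation=cv2.INTER_CUBIC))
E
python3 look.py l1
```

```text
2.0167 [ 0.48489239 -0.01159421  0.25692224] gate [-86.39520191   2.25019244] yaw 6.573837873931293 [-0.8457263   0.05318738 -0.16624554]
```

View pics/l1.png

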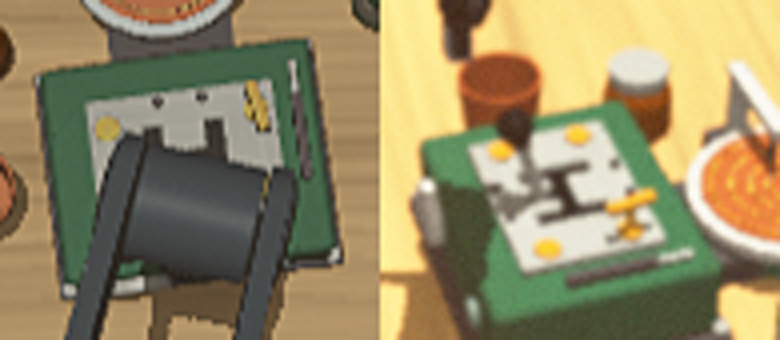

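The fingertips are above the near side of the gearbox, and the knob and marker are undisturbed. Next I'll lower them behind the knob.

jog_arm([
  [0, -0.2, -2.5, 0, 255],
  [0, 0, -2.5, 0, 255],
  [0, 0, -2.5, 0, 255],
  [0, 0, -1.8, 0, 255],
  [0, 0, 0, 0, 255],
  [0, 0, 0, 0, 255],
])

```text
t: 2.62
tcp_pos: [0.4799, -0.0038, 0.1637]
tool_rot: [-0.064, 0.998, -0.001, -0.004]
force: [-0.6, -0.6, 0.5]
finger_gap: 0.002
```

```bash
python3 look.py l2
```

```text
2.6167 [ 0.47993071 -0.00380984  0.16368625] gate [-90.4582533   10.53912098] yaw 7.3026378454445 [-0.57659069 -0.58174651  0.50583881]
```

View pics/l2.png

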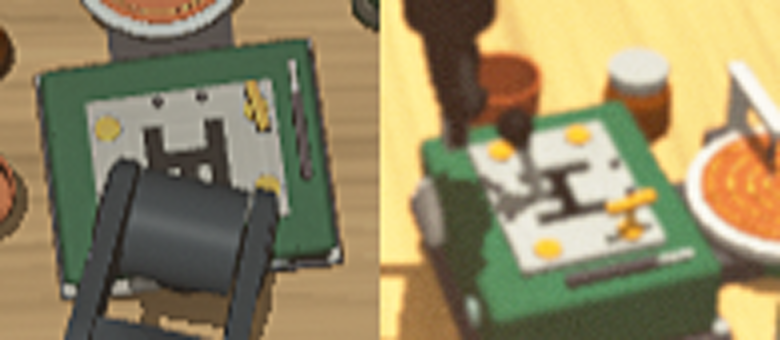

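Moving down drifted about 8 mm in y. I'll correct that in short, checked steps.

jog_arm([
  [0.1, -0.6, 0, -0.8, 255],
  [0, -0.4, 0, 0, 255],
  [0, 0, 0, 0, 255],
])

```text
t: 2.97
tcp_pos: [0.4838, -0.0148, 0.1678]
tool_rot: [-0.057, 0.998, -0.002, 0.0]
force: [0.3, 0.1, 0.0]
finger_gap: -0.002
```

```bash
python3 look.py l3
```

```text
2.9667 [ 0.4837691  -0.01476935  0.16778331] gate [-87.86542385  -0.7799411 ] yaw 6.521130914942288 [0.34677439 0.10726254 0.02688989]
```

jog_arm([
  [1.0, 0.1, -0.3, 0, 255],
  [0.8, 0.1, 0, 0, 255],
  [0.8, 0.1, 0, 0, 255],
  [0.8, 0.1, 0, 0, 255],
  [0, 0, 0, 0, 255],
])

```text
t: 3.48
tcp_pos: [0.5197, -0.0102, 0.1649]
tool_rot: [-0.056, 0.998, -0.002, -0.001]
force: [-1.1, 0.3, 0.3]
finger_gap: -0.001
```

```bash
python3 look.py l4
```

```text
3.4833 [ 0.5197217  -0.01024171  0.16493364] gate [-51.6321921   -0.28812046] yaw 6.446566464453209 [-1.05604379  0.32421442  0.31067653]
```

View pics/l4.png

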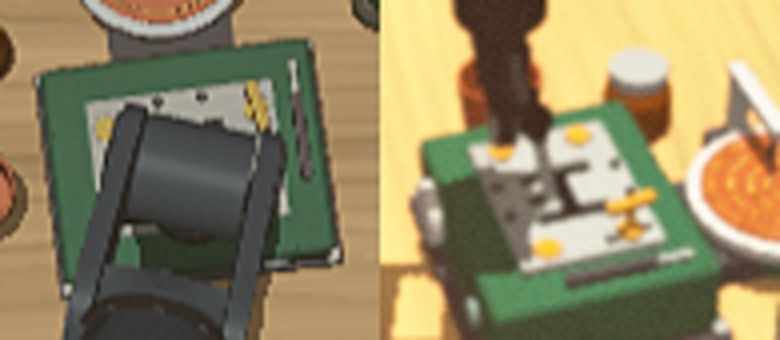

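The side view shows the fingertips touching the knob, and the lever already tilting forward out of the parking leg.

jog_arm([
  [0.7, 0.1, 0, 0, 255],
  [0.6, 0.1, 0, 0, 255],
  [0.5, 0.0, 0, 0, 255],
  [0, 0, 0, 0, 255],
  [0, 0, 0, 0, 255],
])

```text
t: 4.0
tcp_pos: [0.5368, -0.0076, 0.1642]
tool_rot: [-0.057, 0.998, -0.001, -0.003]
force: [-2.1, -0.5, 0.9]
finger_gap: 0.002
```

```bash
python3 look.py l5
```

```text
4.0 [ 0.53676411 -0.00757876  0.16418675] gate [-34.39915855   0.45853185] yaw 6.479934996206256 [-2.12751985 -0.50385314  0.89902872]
```

View pics/l5.png

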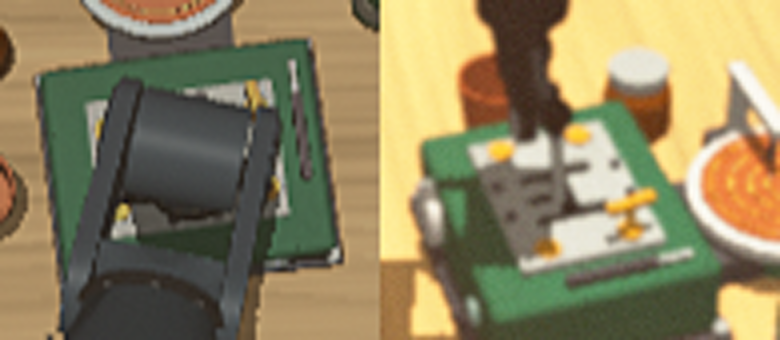

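```bash
python3 - <<'E'
from station import *
from h import *
import cv2
c=snapshot("side");im=c["img"]
for x in(-10,-5,0,5): print(x,proj(c,[*w(x,0),.185]), (proj(c,[*w(x,0),.185])-[275,165])*10)
a=im[165:225,275:345,::-1];cv2.imwrite("pics/k1.png",cv2.resize(a,None,fx=10,fy=10,interpolation=cv2.INTER_CUBIC))
E
```

```text
-10 [307.37741369 193.45680203] [323.77413693 284.56802031]
-5 [308.81505245 193.17536048] [338.15052447 281.75360478]
0 [310.24984106 192.89447689] [352.49841063 278.94476887]
5 [311.68178801 192.6141496 ] [366.81788006 276.141496  ]
```

View pics/k1.png

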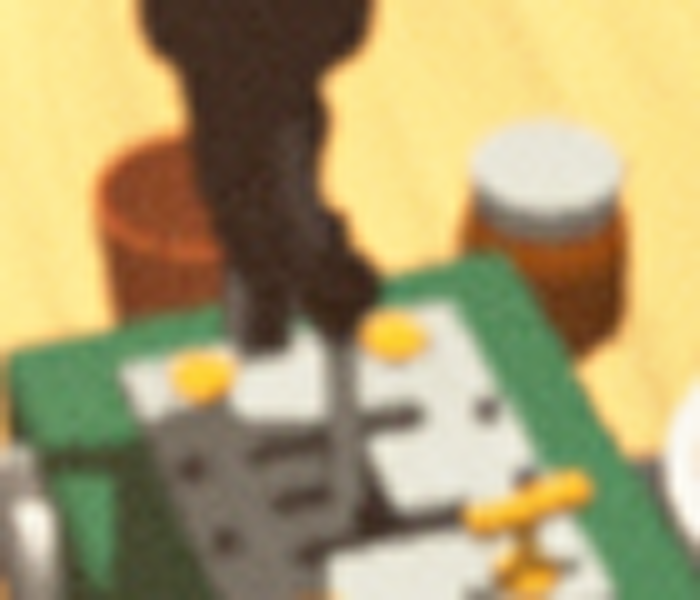

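The knob's right edge is at crop px 380, which puts its centre at about x = −7.5 mm. That agrees with the TCP plus 27 mm, so it needs about 7 mm more.

jog_arm([
  [0.4, 0.0, 0, 0, 255],
  [0.4, 0.0, 0, 0, 255],
  [0.1, 0, 0, 0, 255],
  [0, 0, 0, 0, 255],
])

```text
t: 4.48
tcp_pos: [0.5452, -0.0072, 0.1643]
tool_rot: [-0.056, 0.998, -0.001, -0.004]
force: [-1.1, -0.7, 1.5]
finger_gap: 0.002
```

```bash
python3 look.py l6
```

```text
4.4833 [ 0.5452438  -0.00718508  0.16425227] gate [-25.92842864  -0.09546045] yaw 6.432660185790305 [-1.06940953 -0.69134067  1.4892021 ]
```

jog_arm([
  [-1.5, -0.2, 0, 0, 255],
  [-1.5, -0.1, 0, 0, 255],
  [-0.1, 1.2, 0, 0, 255],
  [-0.1, 1.2, 0, 0, 255],
  [-0.1, 1.2, 0, 0, 255],
  [-0.1, 1.2, 0, 0, 255],
  [0, 0, 0, 0, 255],
  [0, 0, 0, 0, 255],
])

```text
t: 5.25
tcp_pos: [0.5175, 0.0414, 0.1655]
tool_rot: [-0.056, 0.998, -0.002, 0.004]
force: [-0.2, -0.8, -1.2]
finger_gap: -0.003
```

```bash
python3 look.py l7
```

```text
5.25 [0.51747976 0.0414348  0.16548479] gate [-48.09983376  51.31624201] yaw 6.3986152121281155 [-0.15922845 -0.76926717 -1.20218036]
```

View pics/l7.png

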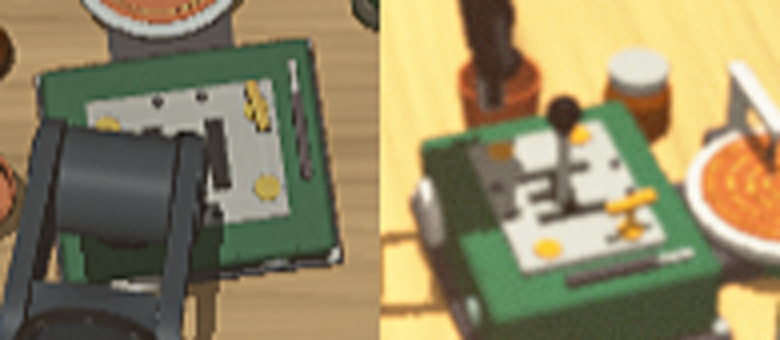

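The lever stands free and upright. The knob is at side-image pixel (310.4,192.3), where the crossbar middle projects to (310.2,192.9). I'll bring the fingers round to its left.

jog_arm([
  [1.2, 0.1, 0, 0, 255],
  [1.2, 0.1, 0, 0, 255],
  [1.2, 0.2, 0, 0, 255],
  [1.0, 0.1, 0, 0, 255],
  [0, 0, 0, 0, 255],
  [0, 0, 0, 0, 255],
])

```text
t: 5.85
tcp_pos: [0.5662, 0.0434, 0.1652]
tool_rot: [-0.054, 0.999, -0.003, 0.004]
force: [-0.3, -0.2, 0.3]
finger_gap: 0.006
```

```bash
python3 look.py l8
```

```text
5.85 [0.56615628 0.04340851 0.16516834] gate [ 0.49333506 47.85172985] yaw 6.186349938872633 [-0.28912715 -0.20484319  0.34338302]
```

View pics/l8.png

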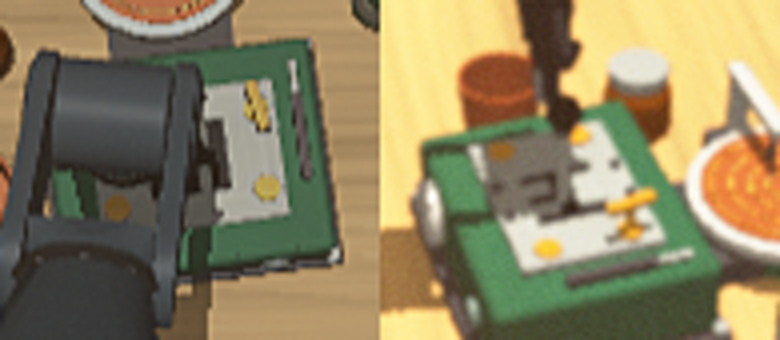

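jog_arm([
  [0.1, -0.9, 0, 0, 255],
  [0.1, -0.9, 0, 0, 255],
  [0.1, -0.9, 0, 0, 255],
  [0.1, -0.9, 0, 0, 255],
  [0, 0, 0, 0, 255],
])

```text
t: 6.37
tcp_pos: [0.5678, 0.0042, 0.1655]
tool_rot: [-0.054, 0.999, -0.002, 0.003]
force: [1.1, -0.4, -0.1]
finger_gap: -0.003
```

```bash
python3 look.py l9
```

```text
6.3667 [0.56784596 0.00420037 0.16549827] gate [-2.19800074  8.69959878] yaw 6.163587741052367 [ 1.05275496 -0.40371185 -0.09162502]
```

View pics/l9.png

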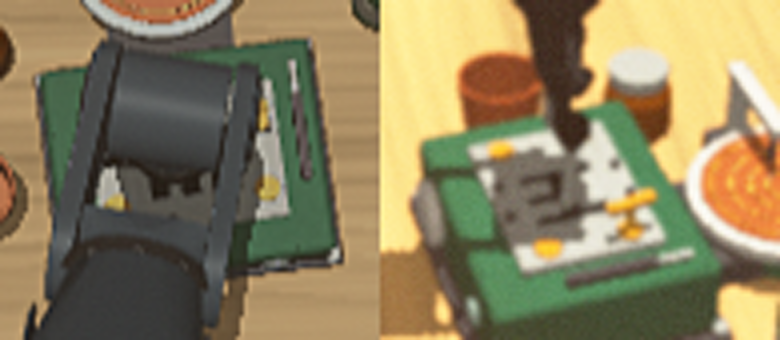

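The knob now leans right (side-view px 573,130), at about y = −20 mm. I'll carry on.

jog_arm([
  [0.2, -0.7, 0, 0, 255],
  [0.2, -0.7, 0, 0, 255],
  [0.1, -0.5, 0, 0, 255],
  [0.1, -0.4, 0, 0, 255],
  [0, 0, 0, 0, 255],
])

```text
t: 6.88
tcp_pos: [0.5713, -0.0186, 0.1641]
tool_rot: [-0.054, 0.999, -0.001, -0.0]
force: [-0.5, -0.0, 0.0]
finger_gap: -0.004
```

```bash
python3 look.py l10
```

```text
6.8833 [ 0.57129483 -0.01863449  0.16409939] gate [ -1.31600065 -14.37739425] yaw 6.226354041540693 [-0.51661843 -0.01424175  0.03640643]
```

View pics/l10.png

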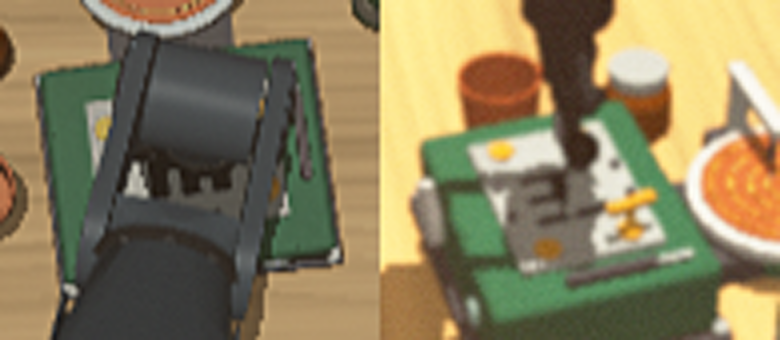

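```bash
cat > knob.py <<'E'
from station import *
from h import *
import cv2,sys
c=snapshot("side");im=c["img"]
def kn(x,y): return [*w(x,y),.015+np.sqrt(.17**2-(x*x+y*y)*1e-6)]
for x,y in((0,-40),(0,-45),(0,-53),(5,-45),(46,-51),(46,-46)): print(x,y,(proj(c,kn(x,y))+.5-[285,175])*12)
a=im[175:225,285:345,::-1];cv2.imwrite(f"pics/{sys.argv[1]}.png",cv2.resize(a,None,fx=12,fy=12,interpolation=cv2.INTER_CUBIC))
E
python3 knob.py k2
```

```text
0 -40 [354.69270546 319.71576309]
0 -45 [360.51472966 334.37565278]
0 -53 [369.87194641 358.95509944]
5 -45 [378.02387665 331.0425752 ]
46 -51 [526.93588484 339.11647795]
46 -46 [520.84214781 323.8464596 ]
```

View pics/k2.png

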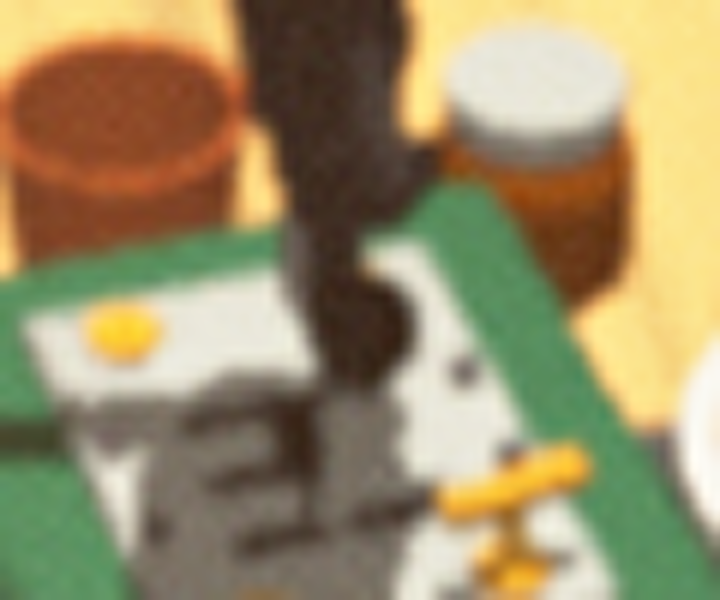

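The knob centre is at crop (358,330), giving gate ≈ (0, −44). About 8 mm remain to the right end of the crossbar.

jog_arm([
  [0.1, -0.4, 0, 0, 255],
  [0.1, -0.3, 0, 0, 255],
  [0.0, -0.1, 0, 0, 255],
  [0, 0, 0, 0, 255],
])

```text
t: 7.37
tcp_pos: [0.5732, -0.0255, 0.1642]
tool_rot: [-0.055, 0.998, -0.0, -0.0]
force: [0.3, 1.0, -0.7]
finger_gap: -0.001
```

```bash
python3 look.py l11;python3 knob.py k3
```

```text
7.3667 [ 0.57317705 -0.02551198  0.16423109] gate [ -0.2121437  -21.42183939] yaw 6.312083017354574 [ 0.29017509  0.95534262 -0.73447961]
0 -40 [354.69270546 319.71576309]
0 -45 [360.51472966 334.37565278]
0 -53 [369.87194641 358.95509944]
5 -45 [378.02387665 331.0425752 ]
46 -51 [526.93588484 339.11647795]
46 -46 [520.84214781 323.8464596 ]
```

View pics/k3.png

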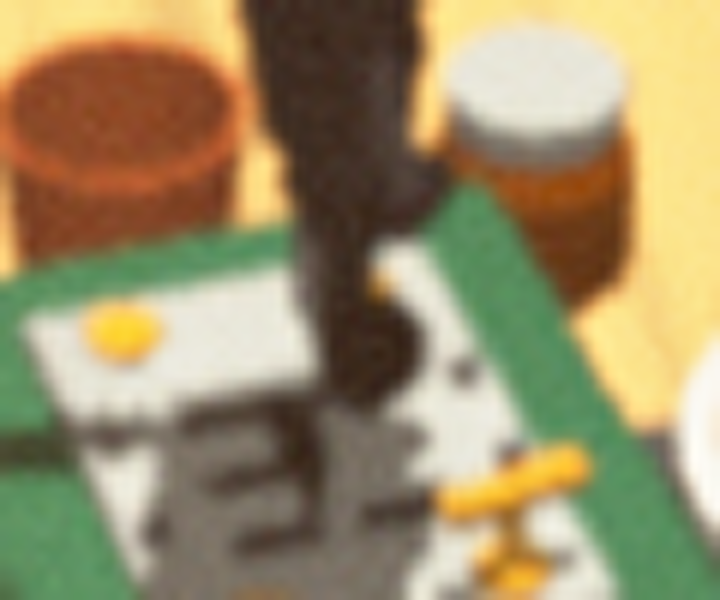

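jog_arm([
  [0, -0.2, 0, 0, 255],
  [0, -0.1, 0, 0, 255],
  [0, 0, 0, 0, 255],
])

```text
t: 7.77
tcp_pos: [0.5733, -0.0282, 0.1643]
tool_rot: [-0.055, 0.998, -0.0, -0.0]
force: [0.9, 0.8, -0.9]
finger_gap: 0.0
```

```bash
python3 look.py l12;python3 knob.py k4 >/dev/null
```

```text
7.7667 [ 0.57333057 -0.02822373  0.16430187] gate [ -0.36184923 -24.13379803] yaw 6.3493137503447 [ 0.88638368  0.78554021 -0.90887879]
```

View pics/k4.png

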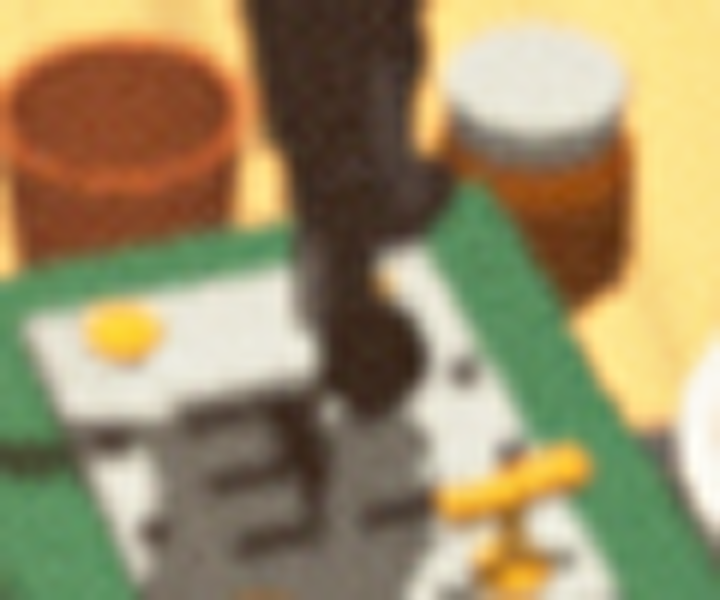

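The knob is at crop (371,357), giving gate ≈ (0, −52): the right end of the crossbar. I'll go back round to its near side.

jog_arm([
  [-0.1, 0.8, 0, 0, 255],
  [-0.1, 0.7, 0, 0, 255],
  [-1.4, -0.1, 0, 0, 255],
  [-1.4, -0.2, 0, 0, 255],
  [-1.4, -0.2, 0, 0, 255],
  [-1.3, -0.1, 0, 0, 255],
  [0, 0, 0, 0, 255],
  [0, 0, 0, 0, 255],
])

```text
t: 8.58
tcp_pos: [0.5165, -0.0163, 0.1661]
tool_rot: [-0.057, 0.998, -0.002, 0.003]
force: [0.2, 0.9, -0.7]
finger_gap: -0.001
```

```bash
python3 look.py l13
```

```text
8.5833 [ 0.51654683 -0.01625264  0.16607654] gate [-55.45730449  -5.90768816] yaw 6.545040116094289 [ 0.1833918   0.90453015 -0.67204286]
```

View pics/l13.png

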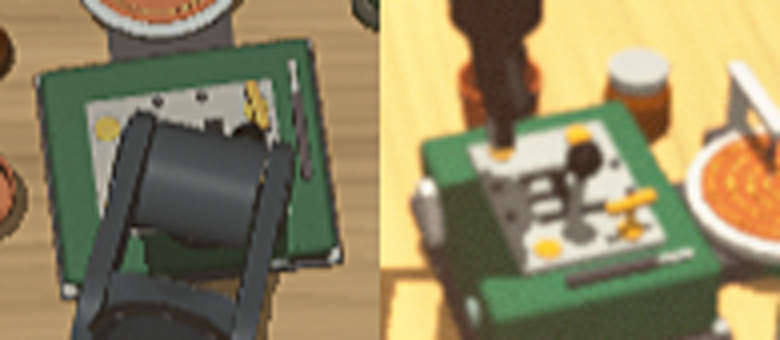

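The lever stands at the right end (side px 585,155) and the fingers are clear. Next I'll move right, to behind the knob.

jog_arm([
  [0.1, -1.2, 0, 0, 255],
  [0.1, -1.2, 0, 0, 255],
  [0.1, -1.2, 0, 0, 255],
  [0.1, -1.0, 0, 0, 255],
  [0, 0, 0, 0, 255],
  [0, 0, 0, 0, 255],
])

```text
t: 9.18
tcp_pos: [0.5256, -0.0692, 0.1662]
tool_rot: [-0.057, 0.998, -0.004, 0.005]
force: [-0.3, -0.2, -0.6]
finger_gap: -0.002
```

```bash
python3 look.py l14
```

```text
9.1833 [ 0.52558895 -0.06923177  0.16617498] gate [-52.37706404 -59.56456507] yaw 6.539536733600123 [-0.27375028 -0.19690397 -0.59888969]
```

View pics/l14.png

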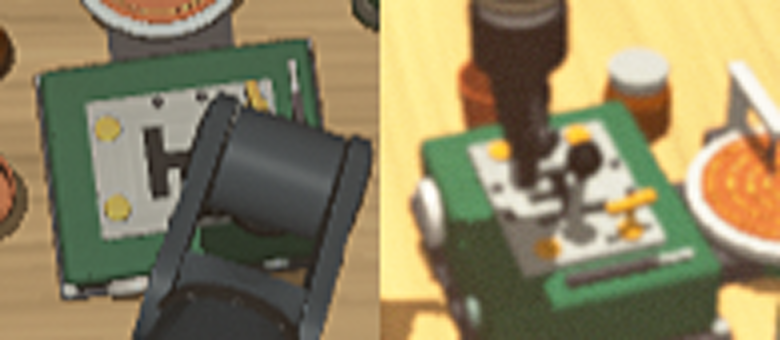

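jog_arm([
  [0.9, 0.6, -0.4, 0, 255],
  [0.8, 0.2, -0.2, 0, 255],
  [0.8, 0.1, 0, 0, 255],
  [0.7, 0.1, 0, 0, 255],
  [0, 0, 0, 0, 255],
])

```text
t: 9.7
tcp_pos: [0.5596, -0.0558, 0.1592]
tool_rot: [-0.058, 0.998, -0.003, 0.004]
force: [-0.5, -1.3, 0.4]
finger_gap: 0.001
```

```bash
python3 look.py l15
```

```text
9.7 [ 0.5596099  -0.05582336  0.15922104] gate [-17.0735124  -50.03200041] yaw 6.704309739929526 [-0.51650897 -1.33922443  0.4078701 ]
```

View pics/l15.png

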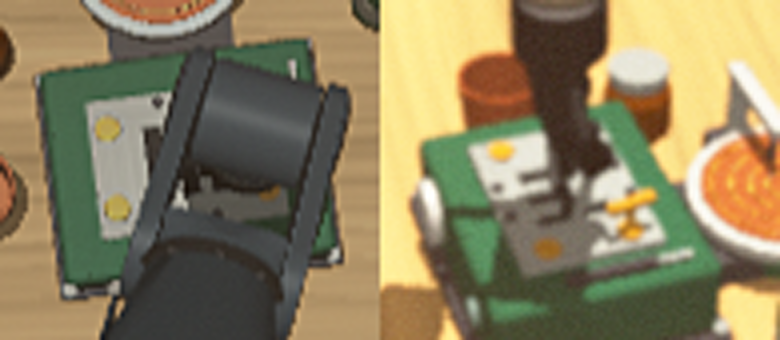

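The knob is moving far (side px 603,152), at about x = 10 mm, and the lever has entered the far-right leg. I'll continue.

jog_arm([
  [0.7, 0.0, 0, 0, 255],
  [0.7, 0.0, 0, 0, 255],
  [0.6, 0.0, 0, 0, 255],
  [0.5, 0.0, 0, 0, 255],
  [0, 0, 0, 0, 255],
])

```text
t: 10.22
tcp_pos: [0.5829, -0.054, 0.1583]
tool_rot: [-0.058, 0.998, -0.001, 0.001]
force: [-1.6, -0.4, 0.4]
finger_gap: 0.001
```

```bash
python3 look.py l16; python3 knob.py k5
```

```text
10.2167 [ 0.58285861 -0.05400257  0.15828313] gate [  6.23326536 -50.81406275] yaw 6.6767812320345605 [-1.61124772 -0.36027423  0.41899719]
0 -40 [354.69270546 319.71576309]
0 -45 [360.51472966 334.37565278]
0 -53 [369.87194641 358.95509944]
5 -45 [378.02387665 331.0425752 ]
46 -51 [526.93588484 339.11647795]
46 -46 [520.84214781 323.8464596 ]
```

View pics/k5.png

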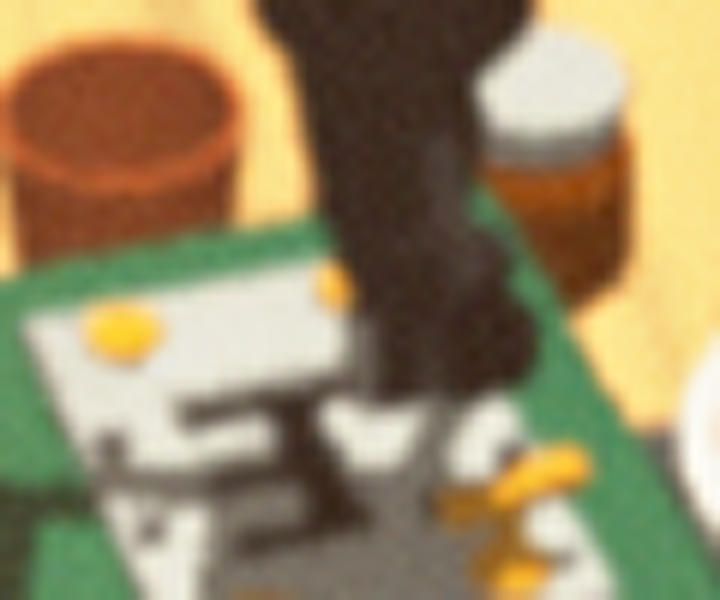

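The knob is at about (483,338), so x ≈ 33 mm. The remaining 13 mm I'll take gently.

jog_arm([
  [0.5, 0.0, 0, 0, 255],
  [0.4, 0.0, 0, 0, 255],
  [0.2, 0.0, 0, 0, 255],
  [0, 0, 0, 0, 255],
])

```text
t: 10.7
tcp_pos: [0.5924, -0.0539, 0.158]
tool_rot: [-0.058, 0.998, -0.001, -0.001]
force: [-1.3, 1.5, 0.1]
finger_gap: -0.002
```

```bash
python3 look.py l17; python3 knob.py k6
```

```text
10.7 [ 0.59243858 -0.05391483  0.158043  ] gate [ 15.76331326 -51.79474204] yaw 6.637355113791767 [-1.28381748  1.45546663  0.10679218]
0 -40 [354.69270546 319.71576309]
0 -45 [360.51472966 334.37565278]
0 -53 [369.87194641 358.95509944]
5 -45 [378.02387665 331.0425752 ]
46 -51 [526.93588484 339.11647795]
46 -46 [520.84214781 323.8464596 ]
```

View pics/k6.png

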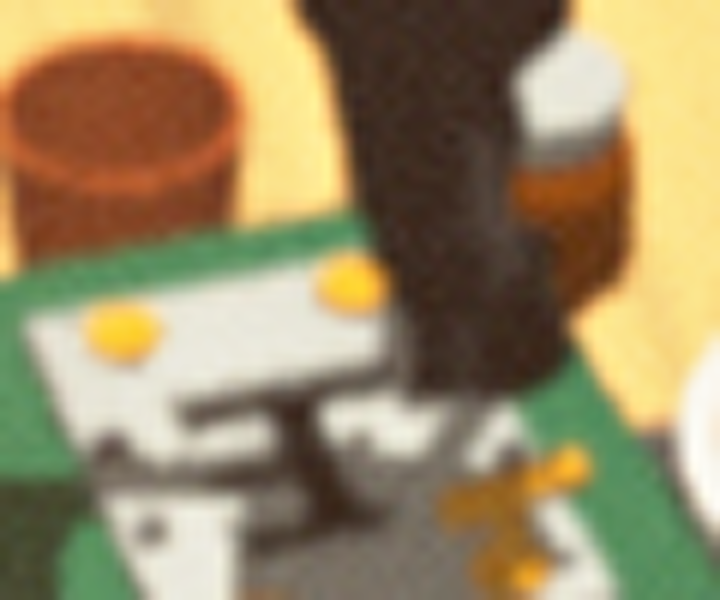

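jog_arm([
  [0.2, 0.0, 0, 0, 255],
  [0.1, 0.0, 0, 0, 255],
  [0, 0, 0, 0, 255],
])

```text
t: 11.1
tcp_pos: [0.5947, -0.0538, 0.158]
tool_rot: [-0.058, 0.998, -0.001, -0.001]
force: [-1.5, 1.1, -0.2]
finger_gap: -0.003
```

jog_arm([
  [0.2, 0.0, 0, 0, 255],
  [0, 0, 0, 0, 255],
])

```text
t: 11.27
tcp_pos: [0.5967, -0.0538, 0.1579]
tool_rot: [-0.058, 0.998, -0.0, -0.002]
force: [-0.7, 1.0, -0.1]
finger_gap: 0.001
```

jog_arm([
  [0.1, 0.0, 0, 0, 255],
  [0, 0, 0, 0, 255],
])

```text
t: 11.43
tcp_pos: [0.5972, -0.0537, 0.1578]
tool_rot: [-0.058, 0.998, -0.0, -0.002]
force: [-1.8, 0.4, -0.2]
finger_gap: 0.002
```

```bash
python3 look.py l18; python3 knob.py k7
```

```text
11.4333 [ 0.59724062 -0.05367582  0.15781275] gate [ 20.56207279 -52.09249919] yaw 6.646024950306225 [-1.80219494  0.4172498  -0.19708936]
0 -40 [354.69270546 319.71576309]
0 -45 [360.51472966 334.37565278]
0 -53 [369.87194641 358.95509944]
5 -45 [378.02387665 331.0425752 ]
46 -51 [526.93588484 339.11647795]
46 -46 [520.84214781 323.8464596 ]
```

View pics/k7.png

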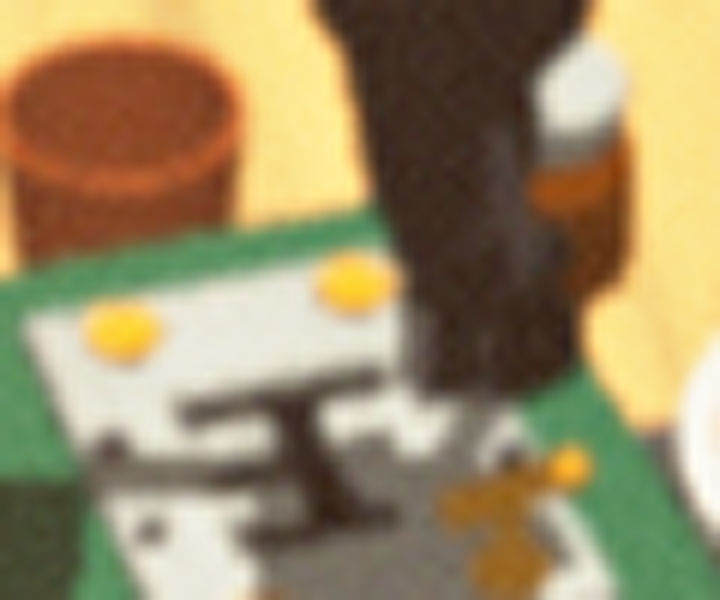

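jog_arm([
  [0.1, 0.0, 0, 0, 255],
  [0, 0, 0, 0, 255],
])

```text
t: 11.75
tcp_pos: [0.5975, -0.0536, 0.1577]
tool_rot: [-0.058, 0.998, -0.0, -0.003]
force: [-2.7, 0.1, 1.5]
finger_gap: -0.001
```

jog_arm([
  [0.1, 0.0, 0, 0, 255],
  [0, 0, 0, 0, 255],
])

```text
t: 11.92
tcp_pos: [0.5978, -0.0536, 0.1577]
tool_rot: [-0.058, 0.998, -0.0, -0.004]
force: [-2.1, 0.1, 0.5]
finger_gap: 0.0
```

jog_arm([
  [0.2, 0.0, 0, 0, 255],
  [0.1, 0, 0, 0, 255],
])

```text
t: 12.08
tcp_pos: [0.5991, -0.0533, 0.1574]
tool_rot: [-0.058, 0.998, 0.0, -0.006]
force: [-6.1, 0.2, 1.9]
finger_gap: -0.001
```

jog_arm([
  [0.2, 0.0, 0, 0, 255],
  [0.1, 0, 0, 0, 255],
])

```text
t: 12.25
tcp_pos: [0.5998, -0.0533, 0.1573]
tool_rot: [-0.058, 0.998, 0.001, -0.009]
force: [-5.7, -1.0, 3.4]
finger_gap: -0.0
```

The force rose to about 6 N and the motion stalled, so this is the end stop. I'll back off straight, then lift and look.

jog_arm([
  [-0.8, -0.1, 0, 0, 255],
  [-1.2, -0.1, 0, 0, 255],
  [-1.5, -0.2, 0, 0, 255],
  [-2.0, -0.2, 0, 0, 255],
  [-2.0, -0.2, 1.0, 0, 255],
  [-2.0, -0.2, 2.0, 0, 255],
  [-2.0, 0, 3.0, 0, 255],
  [-2.0, 0, 3.0, 0, 255],
  [-2.0, 0, 2, 0, 255],
  [0, 0, 0, 0, 255],
])

```text
t: 13.08
tcp_pos: [0.4539, -0.0685, 0.2737]
tool_rot: [-0.058, 0.998, -0.006, 0.012]
force: [-0.4, -0.2, 0.3]
finger_gap: 0.003
```

```bash
python3 look.py l19; python3 knob.py k8
```

```text
13.0833 [ 0.45394994 -0.06848068  0.27370244] gate [-123.48589012  -50.8326371 ] yaw 6.587324130913062 [-0.37289647 -0.20111812  0.34811173]
0 -40 [354.69270546 319.71576309]
0 -45 [360.51472966 334.37565278]
0 -53 [369.87194641 358.95509944]
5 -45 [378.02387665 331.0425752 ]
46 -51 [526.93588484 339.11647795]
46 -46 [520.84214781 323.8464596 ]
```

View pics/k8.png

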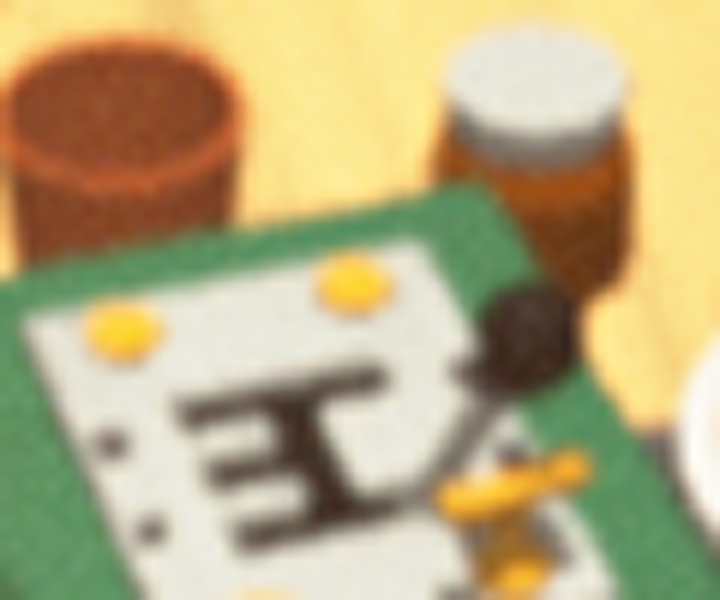

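View pics/l19.png

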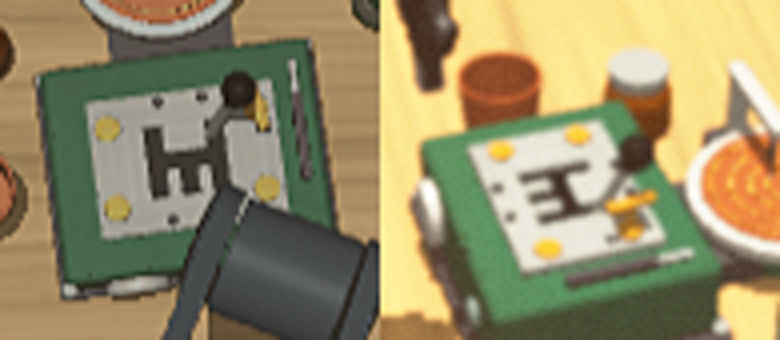

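The knob is at crop (529,338), against (527,339) predicted for fully home far right. The marker still stands and the arm is clear, so I'm handing in.

```bash
python3 -c "
from station import *
print(sign_off())"
```

```text
the job is handed in; nothing more can be done
None
```

The feed lever is fully home in the far-right corner slot, the one beside the T-shaped brass marker. I pushed it with the closed fingertips out of the parking leg, along the crossbar to its right end, then forward into the slot. It did not enter any other corner slot.

- **Lever position:** the last side image puts the knob at about (46, −51) mm in the gate frame, within about 1 mm of the fully home position.
- **Force:** the push stalled against the slot end at about 6 N, which was the highest force I read. Everywhere else it stayed around 1–3 N.
- **Surroundings:** the marker, discs and punch looked undisturbed in the last close-up images. I did not check the bowl, stake, hammer and bottle again, but the arm never went near them.
- **Robot:** it was clear of everything at hand-in, at about 13 s of the 45 s allowed.

The only thing that went off plan was some free-space moves drifting, by up to about 8 mm. I measured and corrected these before touching the lever.

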